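# Turn the cheese trier round in its steriliser cradle and send it on

## Task

The cheese trier was put into the sloping steriliser cradle the wrong way round, with its blue handle down in the trough. Take it out, lay it flat on the green mat and let go, then regrip it and lay it back in the cradle, flat side down, with its steel blade down in the trough, fully home against the foot, and let go. Then push the carriage, which has a red tab for this, along the rail to the far stop at the green mark, with the trier still in place; do not drop the trier, and leave the cheese on the mat and the white bottle where they are.

Things in the scene. Friction and masses are not known exactly. Their poses are not given: they have to be found in the camera images.
- trier: Cheese trier, 180 mm long, about 0.1 to 0.2 kg. x runs along it from handle to tip, z up through it from its flat underside; origin mid-length on the underside. Blue handle x = -90 to -5 mm, 26 wide (y), 22 high (z); steel blade x = -5 to +90 mm, 16 wide, 14 high. It starts in the cradle, handle down in the trough by the foot, about 85 mm of blade out uphill.
- trier_tip (a point): Tip end of the trier's blade, on the underside's centre line (x = +90 mm of the trier).
- trier_butt (a point): Butt end of the trier's handle, on the underside's centre line (x = -90 mm of the trier).
- rail: Fixed rail unit, base 200 mm (x) by 330 mm (y). Its +y is the push direction, from yellow mark to green mark; its +x points away from the robot, uphill along the cradle. Origin at the centre of its underside.
- carriage (a joint): Travel of the carriage along the rail's +y: 0 m at the start (yellow mark), 0.11 m at the far stop (green mark). About 3 N of friction; it stays where left, nothing latches. It carries the cradle and red tab on a white plate whose top is 38 mm above the table.
- cradle_foot (a point): On the trough floor's centre line at the stop wall, the cradle's low end. From here the floor rises 30 degrees along the rail's +x: 95 mm of open-topped trough, 35 wide inside, walls 40 high square to the floor and 4 thick (too narrow for fingers), then to 184 mm a bar 12 mm wide at the same level, free on both sides. Its axes are the rail's.
- cradle_head (a point): Point on the centre line of the cradle's bar, on its upper face, 180 mm up the slope from the foot. With the trier home the right way round its butt lies here and its tip at the foot.
- push_tab (a point): Centre of the top edge of the red upright tab on the carriage, 60 mm long in the rail's x, 12 mm thick in the rail's y, rising 64 mm above the carriage's plate. It stands on the side away from the push direction (it trails), with 60 mm of free space between it and the trough.
- mat: Green mat, fixed, 240 mm (x) by 300 mm (y) by 12 mm thick; origin at the centre of its underside. A loose piece of cheese, 60 x 110 mm and 50 mm high, stands near its far edge (beyond x = +45 mm of the mat); the rest is free.
- cheese_piece: The piece of cheese on the mat: 60 (x) by 110 (y) by 50 mm high, origin at the centre of its underside. To be left alone.
- sanitiser: White bottle, 68 mm across, 190 mm tall, standing straight ahead of the robot beyond rail and mat; origin at the centre of its underside. To be left alone.
Mind the look-alikes: they are no part of the job. There is more than one size of the trier; the job needs the larger.

How it is judged:
On the way, in this order (a step that is already met when the one before it is completed fails the run):
1. the trier lies flat on the mat, let go (contact force between trier and mat above 0.3 N and contact force between the fingers and trier below 0.1 N and angle between trier's own z axis and vertical below 0.12 rad and linear speed of trier below 0.03 m/s), for 0.2 s.
2. the trier lies in the cradle with its blade down in the trough, let go (distance between trier_tip and cradle_foot below 0.022 m and distance between trier_butt and cradle_head below 0.025 m and contact force between the fingers and trier below 0.1 N and angle between trier's own z axis and vertical below 0.75 rad), for 0.2 s.
3. the carriage is at the far stop (value of joint carriage above 0.104 m), for 0.2 s.
At the end, for the whole second after the job is handed in: The carriage is within 6 mm of the far stop; the trier is at rest in the cradle, right side up, blade down in the trough, its tip within 22 mm of the cradle's foot and its butt within 25 mm of the cradle's head point (value of joint carriage above 0.104 m and distance between trier_tip and cradle_foot below 0.022 m and distance between trier_butt and cradle_head below 0.025 m and angle between trier's own z axis and vertical below 0.75 rad and linear speed of trier below 0.02 m/s); the robot touches nothing.
It fails at once if the trier is dropped (moves faster than 0.8 m/s without the gripper on it, a fall of about 3 cm) (linear speed of trier above 0.8 m/s and contact force between the fingers and trier below 0.1 N).
It fails at once if the cheese on the mat or the white bottle is moved by more than 25 mm (distance of any of cheese_piece, sanitiser from where it was at the start of the episode above 0.025 m).
It also fails if it takes over 69 s, if anything falls off the work surface, if the arm or the gripper's body presses on something with over 40 N, if the wrist force passes 120 N, or if a joint passes its speed limit or range.

## Robot

A 7-joint arm with a two-finger parallel gripper is mounted at the origin on the work surface. World frame = base frame: x ahead of the robot, y to its left, z up, the work surface at z = 0. Lengths are in m, angles in rad, forces in N, time in s.
With the tool pointing down it reaches from about 0.35 to 0.9 m from the base axis. Payload 8.1 kg.
Tool frame: the origin (TCP) lies between the finger pads; the fingertips stand 25 mm ahead of it and the grasp point (between the pads) lies 6 mm ahead of it (manip.tip_extent is the distance from the TCP to the fingertips, in m); z points along the fingers, y is the direction in which the jaws open and shut (so a half turn about z gives the same grasp; the last joint's range is limited). The gripper opens to 85 mm and grips with 20 to 120 N. Pads are 22 mm wide; open, the fingers measure 114 mm over their backs; the gripper's body (76 mm by 85 mm) begins 54 mm behind the grasp point. The pads swing forward as they close: fully open they stand 13 mm farther back than shut.
Start: joints at [-1.352, 0.434, 0.025, 1.573, -0.012, 1.134, -0.075], TCP at [0.198, 0.593, 0.256] pointing down, gripper open.
Joint ranges: [-2.62, 2.62], [-0.44, 2.09], [-1.27, 1.32], [0.08, 2.57], [-1.32, 4.46], [0.12, 2], [-2.74, 2.74]. Speed limits (rad/s): [2.22, 2.22, 3.01, 3.01, 3.14, 3.14, 3.14].

## Interface

Orientations are given as a rotation vector (axis times angle).
In Python, from plant import manip, cams, job_done gives the robot as it stands.
- The arm moves only by the shell command python3 -m jog 'ROWS' [OPENING]. ROWS is JSON, a list of rows, each a list of 2 entries, a list of its own where there are three numbers: the shift along the tool's x, y, z in m, then the turn about the tool's z in degrees. A call has 1 to 12 rows; each row is the pose to reach, as a shift and turn from the pose commanded when the call began, along the tool's axes at that moment; what a row does not reach only later rows make up. A row lasts 1/10 s, in which the tool goes at most 50 mm and 8.59 degrees, less where a joint would pass 70% of its speed; a pose out of reach is approached as far as the arm can. A call with a gripper value outside its range is refused whole. OPENING is the opening, from -1 (shut) to 1 (fully open), set as the call begins (- or left out, the last holds). The fingers move at their own pace and stop on an object; the grip force is fixed at half the most. Time passes only in rows, so rows that repeat a pose let the fingers close. It gives the time, the measured TCP pose, the force and the opening at its end, in the units of the state.
- manip.get_state(): the state, without advancing time (a new reading comes with each control period).
- cams.snapshot(name): name is "side" or "top" or "wrist"; returns (picture, depth): 480x640x3 uint8, red, green, blue; 480x640 float32, m along the optical axis (not along the pixel's ray), 0 where there is no reading.
- cams.camera_info(name): a dict with "mtx" (3x3 intrinsics, pixels), "pose" (4x4, takes a point from camera to world coordinates); the wrist camera has in their place "T_tool_cam" (4x4, takes a point from camera to tool coordinates, whose origin is the TCP and whose axes are the flange's). Camera axes: x right, y up, looking along -z (the intrinsics and any distortion apply to the point x, -y, -z); pixel columns grow to the right and rows downward; lengths in m; the calibration is good to about 2 mm. A picture is of the moment at which its call begins: read the wrist's pose just before it. camera_info takes no time and is no camera call.
- job_done(): hands the job in, once; it reports no verdict.
The state is a dict: "time_s": time; "joints": joint angles; "dq": joint speeds; "effort": joint torques, N m; "tool_pos": TCP position; "eef_rot": TCP orientation; "force": force on the tool from outside, world axes, zero at the start; "moment": the same for the moment, N m; "grip_width": finger opening in m.
Only numpy, scipy, OpenCV 4.12 (cv2) and the standard library are available. Lean on these libraries where they do the work, as an engineer would, in place of code of your own. Each camera call takes 0.05 s, during which the arm holds its last target. There are 200 camera calls.

## Working session

There is one attempt and no reset: what is moved stays moved. The work goes in short steps, Python scripts to look and compute and a shell command to move; the robot and the scene stay as the last step left them, time stands still between calls to the robot, and variables do not carry over. Pictures are saved under pics/ and viewed, about 8 in all and at most 12, crops included, and the job is handed in when it is done.

```bash
ls; mkdir -p pics
cat > h.py <<'E'
import numpy as np, cv2
from scipy.spatial.transform import Rotation as R
from plant import manip, cams
def snap(n):
    s=manip.get_state(); p,d=cams.snapshot(n); i=cams.camera_info(n)
    if 'pose' in i: T=np.array(i['pose'])
    else:
        W=np.eye(4); W[:3,:3]=R.from_rotvec(s['eef_rot']).as_matrix(); W[:3,3]=s['tool_pos']; T=W@np.array(i['T_tool_cam'])
    np.savez(f'/tmp/{n}.npz',p=p,d=d,T=T,K=np.array(i['mtx'])); return p,d,T,np.array(i['mtx'])
def load(n):
    z=np.load(f'/tmp/{n}.npz'); return z['p'],z['d'],z['T'],z['K']
def cloud(d,T,K):
    v,u=np.mgrid[:d.shape[0],:d.shape[1]]
    P=np.stack([(u-K[0,2])/K[0,0]*d,-(v-K[1,2])/K[1,1]*d,-d],-1)
    return P@T[:3,:3].T+T[:3,3]
def save(name,p): cv2.imwrite(f'pics/{name}.png',p[:,:,::-1])
E
python3 - <<'E'
from h import *
s=manip.get_state(); print(s); print(cams.camera_info('wrist'))
for n in('top','side'):
    p,d,T,K=snap(n); save(n+'0',p); print(n,K,T)
E
```

```text
pics
{'time_s': 0.0, 'joints': array([-1.35158871,  0.43522388,  0.02499867,  1.57411087, -0.01159316,
        1.13400064, -0.07509154]), 'dq': array([ 0.00150449,  0.00101621, -0.00088565, -0.00168453, -0.00063358,
       -0.0007571 , -0.00185014]), 'effort': array([-8.15581170e-04, -6.70458627e+01,  1.02517627e+00, -3.16216886e+01,
        1.56818441e-02,  1.23033993e-02,  5.08417148e-07]), 'tool_pos': array([0.19759357, 0.59244436, 0.25552036]), 'eef_rot': array([-5.03427441e-01, -3.10089692e+00,  2.50528814e-03]), 'force': array([-0.28319544,  0.55078711, -0.99349721]), 'moment': array([0.02066344, 0.03365599, 0.00520278]), 'grip_width': 0.0854122601602268}
{'mtx': array([[377.4586248 ,   0.        , 321.51246415],
       [  0.        , 377.4586248 , 241.37766226],
       [  0.        ,   0.        ,   1.        ]]), 'T_tool_cam': array([[-9.42015379e-04,  9.65540322e-01,  2.60251798e-01,
         6.58876069e-02],
       [ 9.99999505e-01,  9.93310945e-04, -6.55782524e-05,
         1.41371786e-03],
       [-3.21829406e-04,  2.60251607e-01, -9.65540780e-01,
        -1.17817711e-01],
       [ 0.00000000e+00,  0.00000000e+00,  0.00000000e+00,
         1.00000000e+00]])}
top [[491.78044066   0.         323.98446775]
 [  0.         491.78044066 241.11590006]
 [  0.           0.           1.        ]] [[-0.01614749  0.99352232 -0.11248407  0.41560793]
 [-0.99986524 -0.01637803 -0.00112575 -0.02891445]
 [-0.00296072  0.11245074  0.99365289  1.01332246]
 [ 0.          0.          0.          1.        ]]
side [[479.12292867   0.         321.4407178 ]
 [  0.         479.12292867 234.01702214]
 [  0.           0.           1.        ]] [[ 0.81903407  0.40400297 -0.40738778  0.09786926]
 [-0.57348722  0.59774261 -0.56019299 -0.6157514 ]
 [ 0.0171934   0.69244883  0.72126209  0.82444831]
 [ 0.          0.          0.          1.        ]]
```

View pics/top0.png

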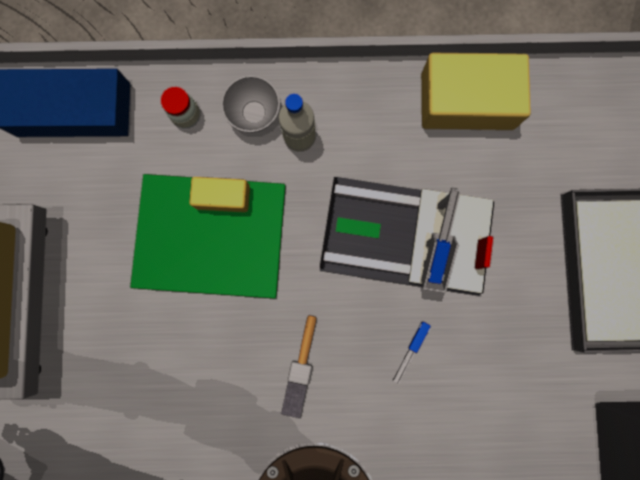

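View pics/side0.png

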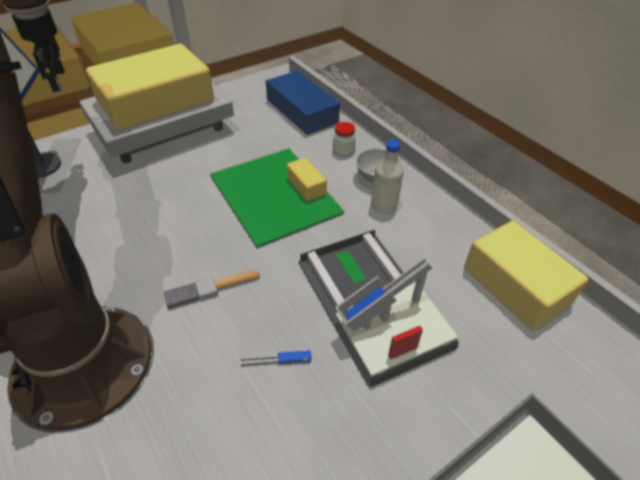

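Top view: the trier is the blue-handled tool in the cradle (handle ~(440,262), blade to ~(453,195)). The small blue screwdriver-like one at (412,350) on the table is the look-alike, along with the spatula at (303,365). Red tab (485,252), green mark (358,228), mat centre ~(208,236), cheese (219,194), bottle (297,125). I'll confirm in a crop and measure.

Run:
```python
from h import *
p,d,T,K=load('top'); C=cloud(d,T,K)
save('crop1',cv2.resize(p[165:310,310:510],None,fx=4,fy=4,interpolation=cv2.INTER_CUBIC))
pr=lambda n,u,v:print(n,(u,v),C[v,u].round(4))
for u,v in[(143,178),(283,185),(135,287),(275,295),(219,186),(297,102),(337,182),(323,268),(485,290),(493,200),(358,228),(485,240),(460,285)]:pr('',u,v)
hsv=cv2.cvtColor(p,cv2.COLOR_RGB2HSV)
B=(hsv[...,0]>100)&(hsv[...,0]<130)&(hsv[...,1]>120)&(hsv[...,2]>90)
def rep(m,n):
    P=C[m]; c=np.median(P,0); Q=P-P.mean(0); w,V=np.linalg.eigh(Q.T@Q); print(n,len(P),P.mean(0).round(4),'axis',V[:,2].round(3),'ext',np.ptp(Q@V,axis=0).round(3)[::-1],'z',P[:,2].min().round(3),P[:,2].max().round(3))
m=np.zeros_like(B);m[220:300,415:470]=1; rep(B&m,'handle')
Rm=((hsv[...,0]<8)|(hsv[...,0]>172))&(hsv[...,1]>150); m[:]=0;m[220:290,465:510]=1; rep(Rm&m,'tab')
m[:]=0;m[310:400,380:440]=1; rep(B&m,'small')
G=(hsv[...,0]>50)&(hsv[...,0]<80)&(hsv[...,1]>120); m[:]=0;m[205:250,330:390]=1; rep(G&m,'green mark')
m[:]=0;m[165:305,120:295]=1
P=C[G&m][:,:2]; print('mat',cv2.minAreaRect(P.astype(np.float32)),C[G&m][:,2].mean())
# blade along centre
for v in range(185,290,5):
    row=C[v,425:480]; j=np.argmax(row[:,2]); print(v,425+j,row[j].round(4), end=' | ')
```

```text
(143, 178) [0.6677 0.3472 0.0108]
 (283, 185) [0.6472 0.0553 0.0137]
 (135, 287) [0.4415 0.3567 0.0135]
 (275, 295) [0.4208 0.073  0.0131]
 (219, 186) [0.6365 0.1778 0.0605]
 (297, 102) [0.7527 0.015  0.1914]
 (337, 182) [ 0.6535 -0.057   0.006 ]
 (323, 268) [ 0.4741 -0.0249  0.0091]
 (485, 290) [ 0.4241 -0.3561 -0.0005]
 (493, 200) [ 0.6105 -0.3816  0.0027]
 (358, 228) [ 0.5557 -0.0985  0.0065]
 (485, 240) [ 0.5173 -0.332   0.0896]
 (460, 285) [ 0.4344 -0.2953  0.0367]
handle 565 [ 0.4771 -0.2401  0.1056] axis [-0.019  0.217  0.976] ext [0.964 0.086 0.024] z 0.074 1.013
tab 416 [ 0.4939 -0.3285  0.0909] axis [-0.087  0.272  0.958] ext [1.012 0.063 0.05 ] z 0.05 1.013
small 289 [ 0.334  -0.2127  0.026 ] axis [-0.08  -0.183 -0.98 ] ext [1.038 0.061 0.018] z -0.002 1.013
green mark 649 [ 0.5566 -0.0978  0.0103] axis [-0.141  0.098  0.985] ext [1.025 0.091 0.03 ] z 0.003 1.013
mat ((0.5416814684867859, 0.16025352478027344), (0.3991917669773102, 0.23745481669902802), 84.91600799560547) 0.016164750920355363
185 451 [ 0.6437 -0.2954  0.0034] | 190 444 [ 0.4156 -0.0289  1.0133] | 195 460 [ 0.4156 -0.0289  1.0133] | 200 450 [ 0.5822 -0.2521  0.1562] | 205 455 [ 0.5742 -0.2623  0.1497] | 210 455 [ 0.5659 -0.2629  0.1457] | 215 454 [ 0.5579 -0.2624  0.1394] | 220 445 [ 0.5496 -0.2466  0.1363] | 225 434 [ 0.4156 -0.0289  1.0133] | 230 442 [ 0.533  -0.2431  0.1252] | 235 448 [ 0.5243 -0.2549  0.12  ] | 240 435 [ 0.5137 -0.2273  0.1352] | 245 457 [ 0.5035 -0.2649  0.1407] | 250 455 [ 0.4948 -0.2615  0.1384] | 255 453 [ 0.4866 -0.2597  0.1304] | 260 453 [ 0.478  -0.2608  0.1246] | 265 452 [ 0.4692 -0.2594  0.1211] | 270 451 [ 0.4605 -0.2589  0.1146] | 275 427 [ 0.4523 -0.216   0.1086] | 280 426 [ 0.4433 -0.2147  0.1041] | 285 447 [ 0.4336 -0.2536  0.1014] |
```

View pics/crop1.png

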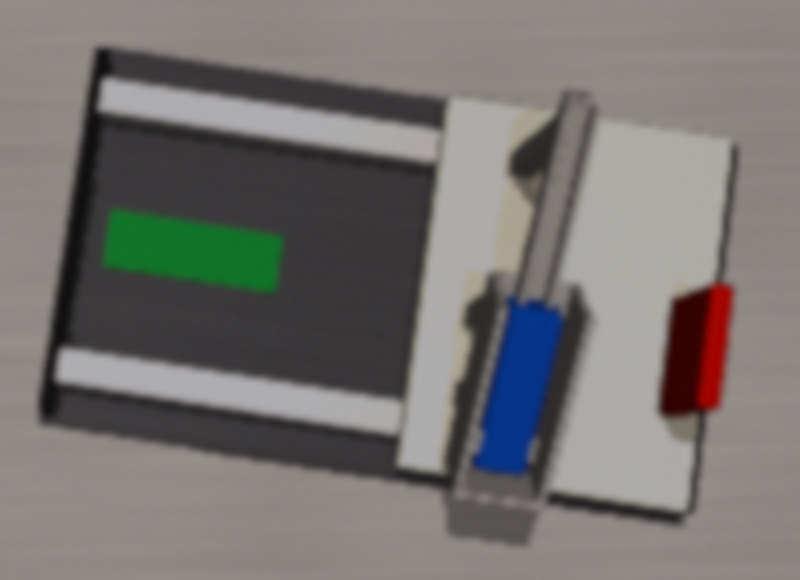

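Confirmed: trier in the cradle is the full-length one (handle 85 mm, ~24 wide; the table one's handle is only ~60x18). Now a careful fit with invalid depth masked.

Run:
```python
from h import *
p,d,T,K=load('top'); C=cloud(d,T,K); ok=d>0.1
hsv=cv2.cvtColor(p,cv2.COLOR_RGB2HSV); H,S,V=cv2.split(hsv)
def box(a,b,c,e):
    m=np.zeros_like(ok); m[a:b,c:e]=1; return m&ok
def rect(m,n):
    P=C[m]; r=cv2.minAreaRect(P[:,:2].astype(np.float32)); print(n,len(P),np.round(r[0],4),np.round(r[1],4),round(r[2],1),'zmed',np.median(P[:,2]).round(4)); return P
B=(H>100)&(H<130)&(S>120)&(V>90)
P=rect(B&box(220,300,415,470),'handle')
A=np.c_[P[:,:2],np.ones(len(P))]; c=np.linalg.lstsq(A,P[:,2],rcond=None)[0]; print('plane slope',np.degrees(np.arctan(np.hypot(*c[:2]))),'uphill yaw',np.degrees(np.arctan2(c[1],c[0])),'res',np.std(A@c-P[:,2])); print('z at centre',c)
Rm=((H<8)|(H>172))&(S>150)&(C[...,2]>.09); rect(Rm&box(220,290,465,510),'tabtop')
G=(H>50)&(H<80)&(S>120); rect(G&box(205,250,330,390),'gmark')
rect(G&(C[...,2]<.02)&(C[...,2]>.005)&box(165,305,120,295),'mat')
rect((C[...,2]>.055)&(C[...,2]<.07)&box(165,225,180,255),'cheese')
# plate
rect((S<40)&(V>130)&(abs(C[...,2]-.038)<.006)&box(180,300,400,500),'plate')
# walls+blade: grey above z .06
m=(C[...,2]>.07)&box(180,300,410,475)&(S<60); Q=C[m]
# in rail frame yaw
for y in (-8.,):
    Rz=np.array([[np.cos(np.radians(y)),np.sin(np.radians(y))],[-np.sin(np.radians(y)),np.cos(np.radians(y))]])
    q=Q[:,:2]@Rz.T; hx=C[B&box(220,300,415,470)][:,:2]@Rz.T
    print('handle in rail-rot: x',np.percentile(hx[:,0],[1,99]).round(4),'y',np.percentile(hx[:,1],[1,50,99]).round(4))
    for x0 in np.arange(.44,.64,.01):
        k=abs(q[:,0]-x0)<.005
        if k.sum()>3:
            zz=Q[k,2]; yy=q[k,1]; print(x0.round(3),k.sum(),'y',yy.min().round(4),np.median(yy).round(4),yy.max().round(4),'z',zz.min().round(3),np.median(zz).round(3),zz.max().round(3))
```

```text
handle 562 [ 0.478 -0.242] [0.0292 0.0794] 77.7 zmed 0.1016
plane slope 27.73418765807112 uphill yaw -4.106616885676068 res 0.0030163707654003273
z at centre [ 0.52442322 -0.037652   -0.15867743]
tabtop 244 [ 0.4948 -0.3318] [0.0129 0.0597] 79.3 zmed 0.1013
gmark 648 [ 0.5567 -0.0979] [0.0908 0.0315] 79.7 zmed 0.0087
mat 14578 [0.5461 0.2105] [0.2984 0.2375] 84.9 zmed 0.0118
cheese 1629 [0.6238 0.1816] [0.1105 0.0605] 86.0 zmed 0.0615
plate 4258 [ 0.5251 -0.2792] [0.149  0.1883] 79.8 zmed 0.0376
handle in rail-rot: x [0.4682 0.5441] y [-0.1852 -0.1725 -0.1604]
0.45 49 y -0.191 -0.1719 -0.1491 z 0.088 0.092 0.096
0.46 128 y -0.1916 -0.1719 -0.148 z 0.072 0.085 0.101
0.47 73 y -0.1919 -0.1658 -0.1482 z 0.07 0.091 0.105
0.48 72 y -0.1927 -0.172 -0.1489 z 0.071 0.097 0.112
0.49 74 y -0.1923 -0.1561 -0.1492 z 0.072 0.103 0.117
0.5 74 y -0.1925 -0.1539 -0.1492 z 0.071 0.11 0.123
0.51 79 y -0.1932 -0.1595 -0.1496 z 0.076 0.113 0.13
0.52 79 y -0.1937 -0.1538 -0.1502 z 0.079 0.119 0.134
0.53 81 y -0.1938 -0.1538 -0.15 z 0.085 0.126 0.14
0.54 64 y -0.1932 -0.1604 -0.1507 z 0.094 0.121 0.141
0.55 125 y -0.1945 -0.174 -0.1512 z 0.072 0.108 0.125
0.56 77 y -0.1925 -0.173 -0.1519 z 0.097 0.114 0.127
0.57 66 y -0.1816 -0.1744 -0.1651 z 0.1 0.122 0.134
0.58 64 y -0.1822 -0.1747 -0.1656 z 0.119 0.129 0.141
0.59 63 y -0.1822 -0.1745 -0.1655 z 0.124 0.135 0.144
0.6 67 y -0.1821 -0.1755 -0.1658 z 0.131 0.138 0.149
0.61 69 y -0.1821 -0.1748 -0.1661 z 0.136 0.146 0.157
0.62 110 y -0.1828 -0.1718 -0.1659 z 0.071 0.145 0.162
0.63 58 y -0.1826 -0.1725 -0.1666 z 0.075 0.149 0.161
```

```bash
cat >> h.py <<'E'
def go(x,y,z,yaw):
    "print shift in tool axes and turn to bring TCP to x,y,z with tool-y yaw (deg)"
    s=manip.get_state(); M=R.from_rotvec(s['eef_rot']).as_matrix()
    cur=np.degrees(np.arctan2(M[1,1],M[0,1]))
    print('shift',(M.T@(np.array([x,y,z])-s['tool_pos'])).round(4),'turn',round((-(yaw-cur)+180)%360-180,1),'tilt',M[2,2].round(4),'pos',s['tool_pos'].round(4),'yaw',round(cur,1),'t',round(s['time_s'],2))
E
python3 -c "
from h import *
go(.559,-.254,.29,-100)"
python3 -m jog '[[[-0.05,-0.06,-0.01],8],[[-0.1,-0.12,-0.02],16],[[-0.15,-0.17,-0.03],25],[[-0.2,-0.23,-0.03],33],[[-0.25,-0.28,-0.03],41],[[-0.3,-0.34,-0.03],49],[[-0.35,-0.4,-0.03],58],[[-0.4,-0.45,-0.03],66],[[-0.45,-0.51,-0.03],74],[[-0.5,-0.56,-0.03],82],[[-0.56,-0.63,-0.03],85],[[-0.61,-0.69,-0.03],90]]'
python3 -c "
from h import *
go(.559,-.254,.29,-100)"
```

```text
shift [-0.6106 -0.6888 -0.0333] turn 171.6 tilt -1.0 pos [0.1976 0.5925 0.2556] yaw 71.6 t 0.1
time_s: 1.3
tool_pos: [0.4324, 0.0403, 0.2852]
eef_rot: [-2.55, -1.834, -0.001]
force: [1.1, 0.7, 0.6]
grip_width: 0.0855
shift [-0.2387  0.2137 -0.005 ] turn 81.4 tilt -1.0 pos [0.4324 0.0403 0.2852] yaw -18.6 t 1.3
```

```bash
python3 -m jog '[[[-0.24,0.214,-0.005],81.4],[[-0.24,0.214,-0.005],81.4],[[-0.24,0.214,-0.005],81.4],[[-0.24,0.214,-0.005],81.4],[[-0.24,0.214,-0.005],81.4],[[-0.24,0.214,-0.005],81.4],[[-0.24,0.214,-0.005],81.4],[[-0.24,0.214,-0.005],81.4],[[-0.24,0.214,-0.005],81.4],[[-0.24,0.214,-0.005],81.4],[[-0.24,0.214,-0.005],81.4],[[-0.24,0.214,-0.005],81.4]]'
python3 - <<'E'
from h import *
go(.559,-.254,.29,-100)
print(manip.get_state()['joints'].round(2))
p,d,T,K=snap('wrist'); save('w1',p)
E
```

```text
time_s: 2.5
tool_pos: [0.5592, -0.2528, 0.2898]
eef_rot: [-3.13, 0.265, 0.001]
force: [0.1, 0.3, -0.7]
grip_width: 0.0855
shift [-0.      0.0012 -0.0002] turn 0.3 tilt -1.0 pos [ 0.5592 -0.2528  0.2898] yaw -99.7 t 2.5
[-0.31  0.54  1.02  1.61 -0.47  1.27 -0.94]
```

View pics/w1.png

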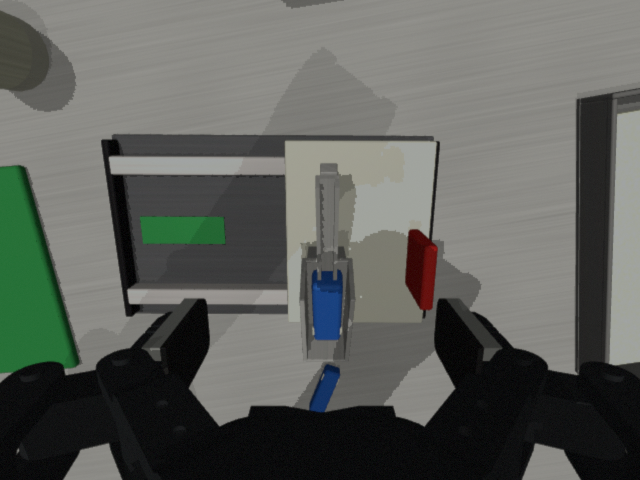

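The wrist view shows the trier: blade tip ~(328,165), handle (327,280–338), trough walls x≈303/353, tab (420,270). Fit it in the rail's frame.

Run:
```python
from h import *
p,d,T,K=load('wrist'); C=cloud(d,T,K); ok=d>0.1
H,S,V=cv2.split(cv2.cvtColor(p,cv2.COLOR_RGB2HSV))
a=np.radians(-10.); X=np.array([np.cos(a),np.sin(a)]);Y=np.array([-np.sin(a),np.cos(a)])
x=C[...,:2]@X; y=C[...,:2]@Y; z=C[...,2]
m=ok.copy(); m[:150]=0;m[365:]=0;m[:,:296]=0;m[:,360:]=0
b=m&(H>100)&(H<130)&(S>120)&(z<.2)
f=np.polyfit(x[b],z[b],1); print('handle n',b.sum(),'x',np.percentile(x[b],[.5,99.5]).round(4),'y',np.percentile(y[b],[1,50,99]).round(4),'slope',np.degrees(np.arctan(f[0])),'z@.5',np.polyval(f,.5))
cx=np.polyfit(x[b],y[b],1);print('handle yaw add',np.degrees(np.arctan(cx[0])))
for u in (327,):
    for v in list(range(158,276,6))+list(range(280,364,6)):
        print(v,x[v,u].round(4),y[v,u].round(4),z[v,u].round(4),'|',end=' ')
print()
# blade mask
k=m&(z>.09)&(z<.2)&~b&(abs(np.arange(640)-327)<14)[None]; k[276:]=0
f=np.polyfit(x[k],z[k],1);print('blade slope',np.degrees(np.arctan(f[0])),'z@.6',np.polyval(f,.6),'y',np.percentile(y[k],[2,50,98]).round(4),'xmax',x[k].max())
w=m&(z>.07)&~b; 
for x0 in np.arange(.44,.66,.02):
    q=w&(abs(x-x0)<.004); print(x0.round(2),q.sum(),y[q].min().round(4),y[q].max().round(4),z[q].max().round(4)) if q.sum() else 0
```

```text
handle n 1868 x [0.4746 0.5529] y [-0.1675 -0.1551 -0.1426] slope 24.502485881875945 z@.5 0.09532028152353092
handle yaw add 0.6655632830640353
158 0.6434 -0.1553 0.0402 | 164 0.6441 -0.1539 0.1424 | 170 0.6404 -0.1539 0.1469 | 176 0.6367 -0.1538 0.1503 | 182 0.6326 -0.1539 0.1496 | 188 0.6283 -0.1539 0.1476 | 194 0.6239 -0.154 0.1459 | 200 0.6192 -0.1541 0.1423 | 206 0.6145 -0.1542 0.1399 | 212 0.6096 -0.1542 0.1371 | 218 0.6047 -0.1543 0.1351 | 224 0.5997 -0.1544 0.1326 | 230 0.5944 -0.1545 0.13 | 236 0.5886 -0.1546 0.1256 | 242 0.583 -0.1547 0.1224 | 248 0.5772 -0.1547 0.1192 | 254 0.5711 -0.1548 0.1158 | 260 0.5646 -0.155 0.1115 | 266 0.5584 -0.155 0.1085 | 272 0.552 -0.1551 0.1056 | 280 0.548 -0.1551 0.1139 | 286 0.5446 -0.155 0.1188 | 292 0.5386 -0.1551 0.1169 | 298 0.5318 -0.1552 0.1136 | 304 0.5245 -0.1553 0.1098 | 310 0.5167 -0.1554 0.1051 | 316 0.508 -0.1556 0.0991 | 322 0.5005 -0.1557 0.096 | 328 0.4914 -0.1558 0.0901 | 334 0.4822 -0.156 0.0848 | 340 0.47 -0.1562 0.0745 | 346 0.4667 -0.1562 0.0801 | 352 0.4641 -0.1561 0.0865 | 358 0.4608 -0.1561 0.0916 | 
blade slope 27.04336775748997 z@.6 0.13502941163768184 y [-0.1625 -0.1543 -0.1459] xmax 0.6447996775059003
0.46 396 -0.1761 -0.1334 0.0954
0.48 83 -0.1757 -0.1331 0.1074
0.5 122 -0.1762 -0.1332 0.1189
0.52 164 -0.1761 -0.1333 0.1302
0.54 217 -0.1759 -0.1332 0.1407
0.56 484 -0.1762 -0.1332 0.1232
0.58 179 -0.1623 -0.1469 0.135
0.6 211 -0.1621 -0.1463 0.1464
0.62 252 -0.1614 -0.1458 0.1594
0.64 250 -0.1613 -0.1457 0.1528
```

```bash
python3 -c "
from h import *
go(.5611,-.2558,.154,-100)"
```

```text
shift [0.0024 0.0025 0.1359] turn 0.3 tilt -1.0 pos [ 0.5592 -0.2529  0.2899] yaw -99.7 t 2.55
```

```bash
python3 -m jog '[[[0.002,0.0025,0.05],0.3],[[0.002,0.0025,0.1],0.3],[[0.002,0.0025,0.13],0.3],[[0.002,0.0025,0.136],0.3],[[0.002,0.0025,0.136],0.3],[[0.002,0.0025,0.136],0.3]]'
python3 - <<'E'
from h import *
go(.5611,-.2558,.154,-100)
p,d,T,K=snap('wrist'); save('w2',p)
E
```

```text
time_s: 3.15
tool_pos: [0.5617, -0.2567, 0.156]
eef_rot: [3.128, -0.277, 0.004]
force: [0.9, 0.3, 0.3]
grip_width: 0.0853
shift [-0.0007 -0.0008  0.002 ] turn -0.1 tilt -1.0 pos [ 0.5617 -0.2567  0.156 ] yaw -100.1 t 3.15
```

View pics/w2.png

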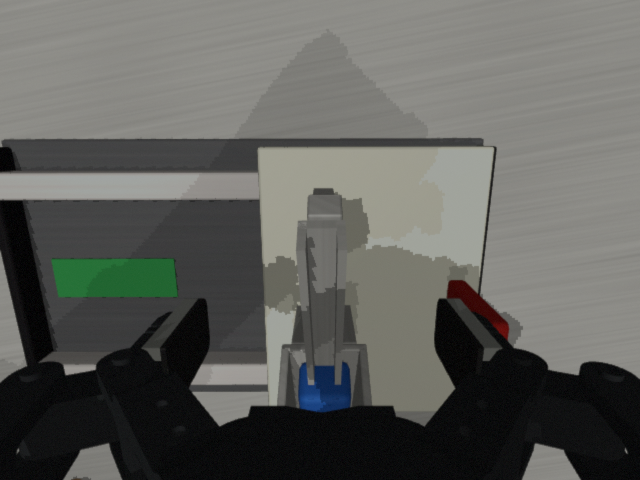

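Blade (323,200–350) is centred between the fingers. Close and check.

```bash
python3 -m jog '[[[0,0,0.002],0],[[0,0,0.002],0],[[0,0,0.002],0],[[0,0,0.002],0],[[0,0,0.002],0],[[0,0,0.002],0],[[0,0,0.002],0],[[0,0,0.002],0]]' -1
python3 -m jog '[[[0,0,-0.01],0],[[0,0,-0.03],0],[[0,0,-0.06],0],[[0,0,-0.1],0],[[0,0,-0.14],0],[[0,0,-0.14],0]]'
python3 - <<'E'
from h import *
p,d,T,K=snap('wrist'); save('w3',p)
go(.511,.235,.24,0)
E
```

```text
time_s: 4.0
tool_pos: [0.5607, -0.2561, 0.1523]
eef_rot: [3.129, -0.278, -0.0]
force: [-2.6, 0.3, 6.0]
grip_width: 0.0144
time_s: 4.6
tool_pos: [0.5625, -0.2579, 0.2978]
eef_rot: [3.126, -0.278, 0.012]
force: [-0.4, -0.4, -1.9]
grip_width: 0.0147
shift [-0.1369 -0.4752  0.0539] turn -100.1 tilt -1.0 pos [ 0.5618 -0.2568  0.295 ] yaw -100.1 t 4.65
```

View pics/w3.png

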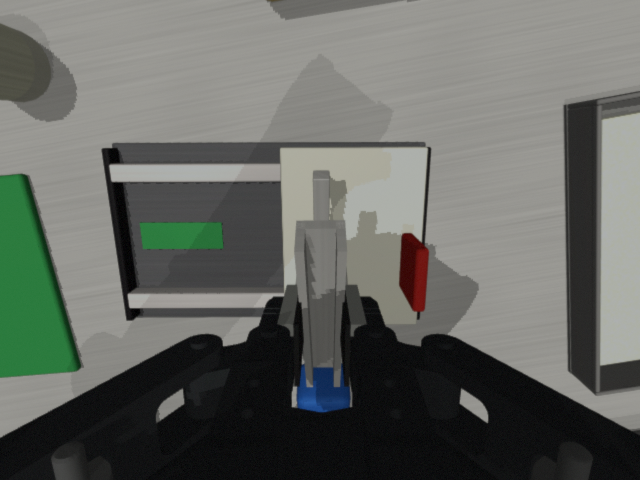

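```bash
python3 -m jog '[[[-0.02,-0.04,0],-8],[[-0.03,-0.08,0],-17],[[-0.05,-0.12,0],-25],[[-0.06,-0.16,0],-33],[[-0.07,-0.2,0],-42],[[-0.08,-0.24,0],-50],[[-0.09,-0.28,0],-58],[[-0.1,-0.32,0],-67],[[-0.11,-0.36,0],-75],[[-0.12,-0.4,0.02],-83],[[-0.13,-0.44,0.04],-92],[[-0.137,-0.475,0.055],-100]]'
python3 -m jog '[[[0,0,0],0],[[0,0,0],0]]'
python3 - <<'E'
from h import *
go(.511,.231,.115,0)
p,d,T,K=snap('side'); save('s2',p[100:460,100:640])
C=cloud(d,T,K);H,S,V=cv2.split(cv2.cvtColor(p,cv2.COLOR_RGB2HSV))
m=(H>100)&(H<130)&(S>120)&(V>70)&(d>.1)&(abs(C[...,0]-.511)<.06)&(C[...,2]<.3)&(C[...,2]>.05)
P=C[m]; print(len(P),np.percentile(P,[2,50,98],axis=0).round(3)); f=np.polyfit(P[:,1],P[:,2],1); print(np.degrees(np.arctan(f[0])))
E
```

```text
time_s: 5.85
tool_pos: [0.5077, 0.2383, 0.2349]
eef_rot: [-2.214, -2.226, 0.003]
force: [1.3, -0.4, -1.4]
grip_width: 0.0142
time_s: 6.05
tool_pos: [0.5086, 0.2363, 0.2356]
eef_rot: [-2.223, -2.22, 0.004]
force: [1.0, -0.5, -1.1]
grip_width: 0.0144
shift [-0.0051  0.0027  0.1207] turn -0.1 tilt -1.0 pos [0.5086 0.2363 0.2356] yaw -0.1 t 6.05
399 [[0.495 0.112 0.158]
 [0.505 0.146 0.179]
 [0.519 0.179 0.201]]
32.105485849776066
```

View pics/s2.png

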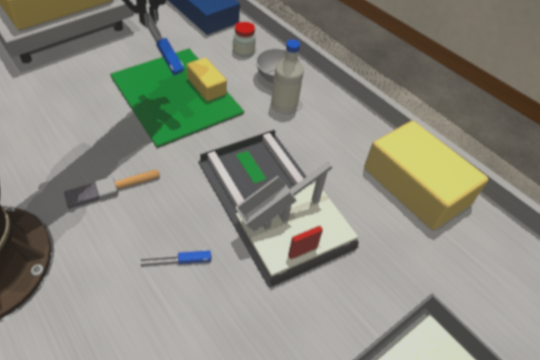

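```bash
python3 -m jog '[[[-0.005,0.002,0.04],0],[[-0.005,0.002,0.08],0],[[-0.005,0.002,0.11],0],[[-0.005,0.002,0.125],0],[[-0.005,0.002,0.132],0],[[-0.002,0.002,0.138],0],[[0.001,0.002,0.144],0],[[0.004,0.002,0.15],0],[[0.006,0.002,0.155],0],[[0.008,0.002,0.16],0],[[0.008,0.002,0.16],0]]'
python3 -c "
from h import *
go(.511,.252,.0385,0)"
```

```text
time_s: 7.2
tool_pos: [0.5117, 0.2449, 0.0768]
eef_rot: [-2.223, -2.22, -0.001]
force: [1.3, 3.9, 3.2]
grip_width: 0.0142
shift [ 0.007  -0.0007  0.0383] turn -0.1 tilt -1.0 pos [0.5117 0.2449 0.0768] yaw -0.1 t 7.2
```

```bash
python3 -m jog '[[[0.003,0,0.006],0],[[0.005,0,0.012],0],[[0.006,0,0.018],0],[[0.007,0,0.024],0],[[0.007,0,0.029],0],[[0.008,0,0.033],0],[[0.008,0,0.036],0],[[0.008,0,0.036],0]]'
python3 - <<'E'
from h import *
go(.511,.252,.0385,0)
p,d,T,K=snap('wrist'); save('w4',p)
E
```

```text
time_s: 8.0
tool_pos: [0.5116, 0.2517, 0.0407]
eef_rot: [-2.224, -2.219, 0.001]
force: [0.8, 1.6, 3.8]
grip_width: 0.0143
shift [ 0.0003 -0.0006  0.0022] turn -0.1 tilt -1.0 pos [0.5116 0.2517 0.0407] yaw -0.1 t 8.0
```

View pics/w4.png

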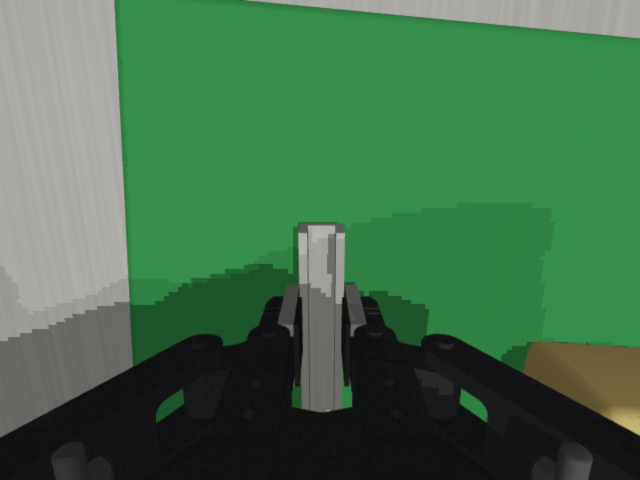

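Blade is nearly flat on the mat. Down 2 mm more, then open and rise.

```bash
python3 -m jog '[[[0,0,0.002],0],[[0,0,0.003],0],[[0,0,0.003],0]]'
python3 -m jog '[[[0,0,0.003],0],[[0,0,0.003],0],[[0,0,0.003],0],[[0,0,0.003],0],[[0,0,0.003],0],[[0,0,0.003],0],[[0,0,0.003],0]]' 1
python3 -m jog '[[[0,0,0],0],[[0,0,-0.04],0],[[-0.03,0,-0.09],0],[[-0.06,0,-0.13],0],[[-0.1,0,-0.16],0],[[-0.1,0,-0.16],0],[[-0.1,0,-0.16],0]]'
python3 - <<'E'
from h import *
p,d,T,K=snap('wrist'); save('w5',p); C=cloud(d,T,K)
go(.511,.17,.2,0)
H,S,V=cv2.split(cv2.cvtColor(p,cv2.COLOR_RGB2HSV)); z=C[...,2]
k=(d>.1)&(z>.02)&(z<.06)&(abs(C[...,0]-.511)<.04)
b=k&(H>100)&(H<130)&(S>120)
for n,m in(('handle',b),('all',k)):
    P=C[m]; r=cv2.minAreaRect(P[:,:2].astype(np.float32)); print(n,len(P),np.round(r[0],4),np.round(r[1],4),round(r[2],1),np.percentile(P[:,2],[2,50,98]).round(4))
P=C[k&~b&(C[...,1]>.22)];print('blade z fit',np.polyfit(P[:,1],P[:,2],1),P[:,1].max())
E
```

```text
time_s: 8.35
tool_pos: [0.5115, 0.2519, 0.038]
eef_rot: [-2.224, -2.219, 0.0]
force: [0.3, 2.2, 3.6]
grip_width: 0.0144
time_s: 9.05
tool_pos: [0.5115, 0.2517, 0.0349]
eef_rot: [-2.224, -2.219, 0.001]
force: [0.4, 0.5, 0.1]
grip_width: 0.0855
time_s: 9.75
tool_pos: [0.5121, 0.1506, 0.1963]
eef_rot: [2.227, 2.215, 0.004]
force: [-0.8, 0.8, -0.4]
grip_width: 0.0855
shift [ 0.0179 -0.0004 -0.0049] turn -0.2 tilt -1.0 pos [0.5113 0.1521 0.1951] yaw -0.2 t 9.8
handle 3479 [0.5113 0.1519] [0.0832 0.0255] 89.9 [0.0307 0.034  0.0355]
all 4819 [0.5114 0.1334] [0.3106 0.0269] 89.8 [0.0251 0.0335 0.0354]
blade z fit [0.00261072 0.02558965] 0.28869556119770357
```

View pics/w5.png

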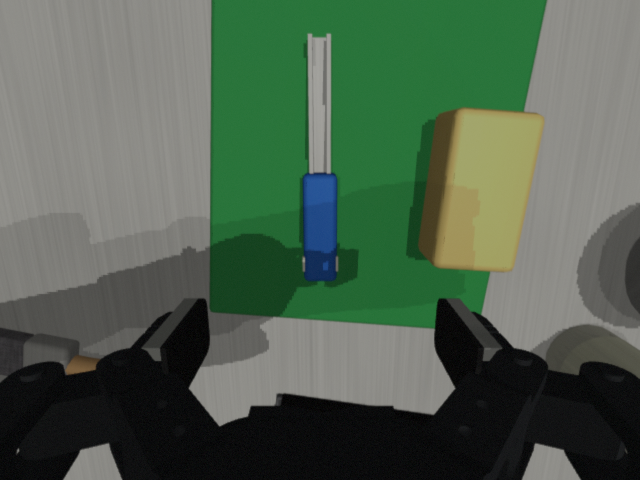

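Trier is flat on the mat: blue handle (320,175–280), tip (319,36), butt at y≈0.1095. Regrip on the handle 60 mm from the butt.

```bash
python3 -m jog '[[[0.0175,0,0.05],0],[[0.0175,0,0.1],0],[[0.0175,0,0.14],0],[[0.0175,0,0.155],0],[[0.0175,0,0.157],0],[[0.0175,0,0.157],0]]'
python3 -m jog '[[[0,0,0],0],[[0,0,0],0],[[0,0,0],0],[[0,0,0],0],[[0,0,0],0],[[0,0,0],0],[[0,0,0],0]]' -1
python3 -m jog '[[[0,0,-0.04],0],[[0,0,-0.09],0],[[0,0,-0.14],0],[[0,0,-0.19],0],[[0,0,-0.22],0],[[0,0,-0.22],0]]'
python3 - <<'E'
from h import *
print(manip.get_state()['joints'].round(2))
# home grip pose: rail coords foot (.480,-.1547,.059)
f=np.array([.480,-.1547,.059]);a=np.radians(-10)
def w(x,y,z): return np.r_[x*np.cos(a)-y*np.sin(a), x*np.sin(a)+y*np.cos(a), z]
c,s=np.cos(np.pi/6),.5
print('foot',w(*f),'head',w(f[0]+.18*c,f[1],f[2]+.09))
print('home grip centre (11 above)',w(f[0]+.12*c-.011*s,f[1],f[2]+.12*s+.011*c))
t=w(.60,-.1547,.29); go(t[0],t[1],.29,80)
E
```

```text
time_s: 10.4
tool_pos: [0.5107, 0.17, 0.0371]
eef_rot: [-2.222, -2.219, 0.003]
force: [0.2, 0.2, 0.1]
grip_width: 0.0852
time_s: 11.1
tool_pos: [0.5118, 0.1696, 0.0389]
eef_rot: [2.224, 2.219, 0.002]
force: [-1.4, -0.3, 7.3]
grip_width: 0.025
time_s: 11.7
tool_pos: [0.5135, 0.1697, 0.2626]
eef_rot: [2.223, 2.217, 0.012]
force: [-0.3, 0.1, -1.8]
grip_width: 0.0252
[-0.88  0.31  0.61  1.81 -0.2   1.07 -0.2 ]
foot [ 0.44584435 -0.23570088  0.059     ] head [ 0.59936068 -0.26276996  0.149     ]
home grip centre (11 above) [ 0.54277213 -0.25279187  0.12852628]
shift [-0.426   0.0519 -0.0288] turn -80.2 tilt -1.0 pos [0.5135 0.1697 0.2626] yaw -0.2 t 11.7
```

```bash
python3 -m jog '[[[-0.04,0,-0.01],-8],[[-0.08,0.01,-0.03],-16],[[-0.12,0.01,-0.03],-24],[[-0.16,0.01,-0.03],-32],[[-0.2,0.02,-0.03],-40],[[-0.24,0.02,-0.03],-48],[[-0.28,0.02,-0.03],-56],[[-0.32,0.03,-0.03],-64],[[-0.36,0.03,-0.03],-72],[[-0.4,0.03,-0.03],-80.2],[[-0.423,0.033,-0.03],-80.2],[[-0.423,0.033,-0.03],-80.2]]'
python3 -m jog '[[[0,0,0],0],[[0,0,0],0]]'
python3 - <<'E'
from h import *
print(manip.get_state()['joints'].round(2))
go(.5463,-.2534,.195,80)
p,d,T,K=snap('wrist'); save('w6',p)
p,d,T,K=snap('side'); C=cloud(d,T,K);H,S,V=cv2.split(cv2.cvtColor(p,cv2.COLOR_RGB2HSV))
m=(H>100)&(H<130)&(S>120)&(V>70)&(d>.1)&(abs(C[...,1]+.253)<.06)&(C[...,2]<.35)&(C[...,2]>.15)
P=C[m]; print(len(P),np.percentile(P,[2,50,98],axis=0).round(3)); f=np.polyfit(P[:,0],P[:,2],1); print(np.degrees(np.arctan(f[0])))
E
```

```text
time_s: 12.9
tool_pos: [0.5418, -0.2582, 0.2869]
eef_rot: [-0.282, -3.127, 0.003]
force: [-0.4, 0.5, -1.9]
grip_width: 0.0246
time_s: 13.1
tool_pos: [0.5434, -0.2522, 0.2873]
eef_rot: [-0.27, -3.129, -0.002]
force: [-0.5, -0.3, -1.7]
grip_width: 0.0248
[ 0.01  0.39  0.48  1.62 -0.19  1.18  1.93]
shift [-0.0032 -0.0008  0.0923] turn 0.1 tilt -1.0 pos [ 0.5434 -0.2522  0.2873] yaw 80.1 t 13.1
200 [[ 0.519 -0.274  0.27 ]
 [ 0.528 -0.252  0.281]
 [ 0.593 -0.239  0.284]]
-1.8872622898103089
```

View pics/w6.png

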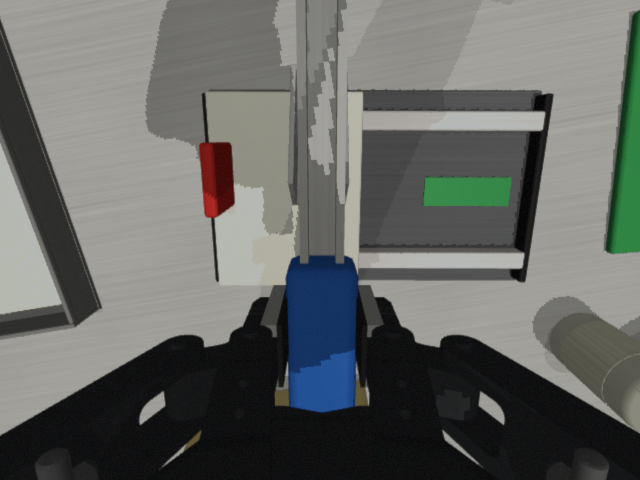

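Trier flat in grip, blade (320,0–260) centred over the trough. Descend to near the bar end, then press it into the 30° tilt.

```bash
python3 -m jog '[[[-0.003,-0.001,0.04],0],[[-0.003,-0.001,0.07],0],[[-0.003,-0.001,0.09],0],[[-0.003,-0.001,0.1],0],[[-0.003,-0.001,0.105],0],[[-0.003,-0.001,0.109],0],[[-0.003,-0.001,0.112],0],[[-0.003,-0.001,0.115],0],[[-0.003,-0.001,0.118],0],[[-0.003,-0.001,0.118],0]]'
python3 - <<'E'
from h import *
s=manip.get_state(); print(s['force'],s['moment']); go(.5463,-.2534,.148,80)
E
```

```text
time_s: 14.2
tool_pos: [0.5472, -0.2557, 0.1717]
eef_rot: [0.272, 3.127, -0.001]
force: [-1.3, 2.2, 7.9]
grip_width: 0.0246
[-1.3426538   2.16410902  7.86299459] [ 0.16720783 -0.01150529  0.03298276]
shift [0.0013 0.0022 0.0237] turn 0.1 tilt -1.0 pos [ 0.5472 -0.2557  0.1717] yaw 80.1 t 14.2
```

```bash
python3 -m jog '[[[0,0.001,0.004],0],[[0,0.002,0.008],0],[[0,0.002,0.011],0],[[-0.001,0.002,0.014],0],[[-0.001,0.002,0.017],0],[[-0.001,0.002,0.017],0]]'
python3 - <<'E'
from h import *
s=manip.get_state(); print(s['force'],s['moment']); go(.5463,-.2534,.148,80)
p,d,T,K=snap('wrist'); save('w7',p)
p,d,T,K=snap('side'); q=cv2.resize(p[220:400,280:480],None,fx=3,fy=3,interpolation=cv2.INTER_CUBIC); save('s7',q)
E
```

```text
time_s: 14.8
tool_pos: [0.5472, -0.2546, 0.1543]
eef_rot: [0.274, 3.129, -0.001]
force: [-5.8, -0.6, 6.9]
grip_width: 0.0249
[-5.76841576 -0.62353844  6.944241  ] [-0.16780938  0.71288238 -0.09029092]
shift [0.0011 0.0011 0.0063] turn -0.0 tilt -1.0 pos [ 0.5472 -0.2546  0.1543] yaw 80.0 t 14.8
```

View pics/s7.png

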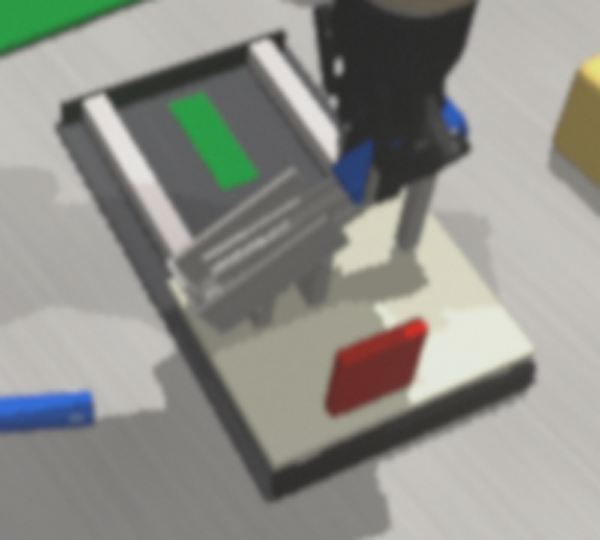

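Blade is down in the trough and tilting (viewer count 11). I'll use depth numbers from here.

```bash
cat > tr.py <<'E'
from h import *
def trier(T0=None):
    p,d,T,K=snap('wrist'); C=cloud(d,T,K); H,S,V=cv2.split(cv2.cvtColor(p,cv2.COLOR_RGB2HSV)); a=np.radians(-10)
    x=C[...,0]*np.cos(a)+C[...,1]*np.sin(a); y=-C[...,0]*np.sin(a)+C[...,1]*np.cos(a); z=C[...,2]
    b=(d>.05)&(H>100)&(H<130)&(S>120)&(V>40)&(x>.45)&(x<.7)&(abs(y+.1)<.1)&(z>.06)
    f=np.polyfit(x[b],z[b],1); r=abs(z[b]-np.polyval(f,x[b])); k=r<.004; f=np.polyfit(x[b][k],z[b][k],1)
    print('blue n',k.sum(),'x',np.percentile(x[b][k],[1,99]).round(4),'y',np.percentile(y[b],[2,50,98]).round(4),'slope',np.degrees(np.arctan(f[0])).round(1),'z@.58',np.polyval(f,.58).round(4),'(home top z@.58: .142)')
E
python3 -c "
from tr import *
trier()"
python3 -m jog '[[[0,0,0.002],0],[[-0.001,0,0.004],0],[[-0.001,0,0.006],0],[[-0.001,0,0.006],0]]'
python3 - <<'E'
from tr import *
trier(); s=manip.get_state(); print(s['force'],s['moment'])
E
```

```text
blue n 9761 x [0.5629 0.6075] y [-0.1663 -0.1542 -0.1424] slope 21.9 z@.58 0.1495 (home top z@.58: .142)
time_s: 15.35
tool_pos: [0.5477, -0.2547, 0.1482]
eef_rot: [0.274, 3.13, -0.001]
force: [-6.6, 0.4, 6.4]
grip_width: 0.0249
blue n 9733 x [0.5644 0.6058] y [-0.1663 -0.1542 -0.1424] slope 27.9 z@.58 0.1432 (home top z@.58: .142)
[-7.14500248  0.72598769  7.1025954 ] [-0.06752854  0.92162976 -0.05361055]
```

```bash
python3 -m jog '[[[0,0,0.0015],0],[[0.002,0,0.0025],0],[[0.004,0,0.0037],0],[[0.006,0,0.005],0],[[0.008,0,0.006],0],[[0.008,0,0.006],0]]'
python3 - <<'E'
from tr import *
trier(); s=manip.get_state(); print(s['force'],s['moment'])
E
```

```text
time_s: 16.0
tool_pos: [0.5432, -0.2537, 0.144]
eef_rot: [0.272, 3.122, -0.003]
force: [0.1, 0.3, 12.0]
grip_width: 0.0252
blue n 9711 x [0.5601 0.6009] y [-0.1661 -0.154  -0.1422] slope 29.5 z@.58 0.1416 (home top z@.58: .142)
[ 0.17353973 -0.65969664 11.77976309] [-0.1622301  -0.71746759 -0.00998629]
```

```bash
python3 -m jog '[[[0.002,0,0],0],[[0.004,0,0.001],0],[[0.006,0,0.002],0],[[0.006,0,0.002],0]]'
python3 - <<'E'
from tr import *
trier(); s=manip.get_state(); print(s['force'],s['moment']); go(.5463,-.2534,.148,80)
E
```

```text
time_s: 16.45
tool_pos: [0.5361, -0.2518, 0.1404]
eef_rot: [0.272, 3.126, -0.001]
force: [0.9, -0.4, 8.8]
grip_width: 0.0248
blue n 9722 x [0.5527 0.5937] y [-0.1654 -0.1533 -0.1415] slope 29.1 z@.58 0.142 (home top z@.58: .142)
[0.51195768 0.48503684 8.71094012] [-0.12799187 -0.6133964  -0.09942259]
shift [-0.0103  0.0002 -0.0075] turn 0.1 tilt -1.0 pos [ 0.5361 -0.2518  0.1404] yaw 80.1 t 16.5
```

```bash
python3 -m jog '[[[0.002,0,0.0005],0],[[0.004,0,0.0015],0],[[0.006,0,0.0025],0],[[0.006,0,0.0025],0]]'
python3 - <<'E'
from tr import *
trier(); s=manip.get_state(); print(s['force'],s['moment']); go(.5463,-.2534,.148,80)
E
```

```text
time_s: 16.9
tool_pos: [0.5358, -0.2517, 0.1404]
eef_rot: [0.269, 3.115, -0.005]
force: [14.3, -2.5, 12.5]
grip_width: 0.0248
blue n 9709 x [0.5525 0.5934] y [-0.1654 -0.1533 -0.1415] slope 29.1 z@.58 0.1421 (home top z@.58: .142)
[14.35450689 -2.31585592 13.24062219] [-0.30008407 -3.10552514 -0.10750615]
shift [-0.0108  0.0001 -0.0075] turn 0.1 tilt -0.9999 pos [ 0.5358 -0.2517  0.1404] yaw 80.1 t 16.95
```

Stopped against the foot (14 N along the slope). Relax, release, rise, and check.

```bash
python3 -m jog '[[[-0.003,0,-0.001],0],[[-0.005,0,-0.0025],0],[[-0.005,0,-0.0025],0]]'
python3 -m jog '[[[0,0,0],0],[[0,0,0],0],[[0,0,0],0],[[0,0,0],0],[[0,0,0],0],[[0,0,0],0]]' 1
python3 -m jog '[[[0,0,-0.03],0],[[0,0,-0.08],0],[[0,0,-0.13],0],[[0,0,-0.16],0],[[0,0,-0.16],0],[[0,0,-0.16],0]]'
python3 - <<'E'
from tr import *
trier()
p,d,T,K=load('wrist'); C=cloud(d,T,K); H,S,V=cv2.split(cv2.cvtColor(p,cv2.COLOR_RGB2HSV)); a=np.radians(-10)
x=C[...,0]*np.cos(a)+C[...,1]*np.sin(a); y=-C[...,0]*np.sin(a)+C[...,1]*np.cos(a); z=C[...,2]
m=(d>.1)&((H<8)|(H>172))&(S>150)&(z>.09)&(z<.11); print('tab top x',np.percentile(x[m],[1,50,99]).round(4),'y',np.percentile(y[m],[1,50,99]).round(4),'z',np.median(z[m]),m.sum())
s=manip.get_state(); print(s['tool_pos'],s['force'],s['time_s'],s['joints'].round(2)); save('w8',p)
E
```

```text
time_s: 17.25
tool_pos: [0.536, -0.2517, 0.1405]
eef_rot: [0.271, 3.125, -0.002]
force: [5.3, -0.9, 8.8]
grip_width: 0.0247
time_s: 17.85
tool_pos: [0.5335, -0.251, 0.1389]
eef_rot: [-0.272, -3.129, -0.0]
force: [-0.1, 0.0, -0.1]
grip_width: 0.0854
time_s: 18.45
tool_pos: [0.5338, -0.251, 0.2994]
eef_rot: [0.272, 3.129, 0.0]
force: [-0.3, -0.6, -1.3]
grip_width: 0.0855
blue n 3543 x [0.5535 0.6249] y [-0.1652 -0.1534 -0.1415] slope 28.7 z@.58 0.1422 (home top z@.58: .142)
tab top x [0.5156 0.5428 0.5724] y [-0.2473 -0.2405 -0.2365] z 0.10219172216991129 1121
[ 0.53332211 -0.25071545  0.29828566] [ 0.6376189   0.29119664 -0.2026086 ] 18.5 [-0.    0.36  0.49  1.63 -0.18  1.2   1.93]
```

View pics/w8.png

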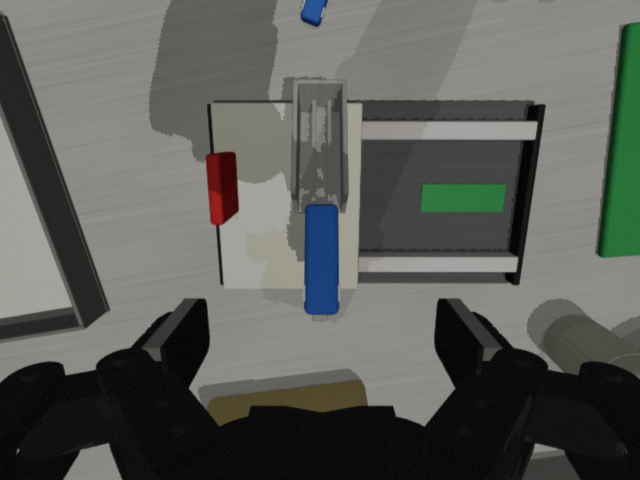

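Trier home: blue handle on the bar (320,205–315), blade in the trough. Measured butt end matches the head within a few mm. Now shut the gripper and go behind the tab.

```bash
python3 -m jog '[[[0.01,-0.04,0],0],[[0.02,-0.08,0],0],[[0.025,-0.12,0],0],[[0.025,-0.136,0.02],0],[[0.025,-0.136,0.06],0],[[0.025,-0.136,0.1],0],[[0.025,-0.136,0.14],0],[[0.025,-0.136,0.18],0],[[0.025,-0.136,0.205],0],[[0.025,-0.136,0.213],0],[[0.025,-0.136,0.213],0]]' -1
python3 -m jog '[[[0,0.006,0],0],[[0,0.012,0],0],[[0,0.018,0],0],[[0,0.024,0],0],[[0,0.03,0],0],[[0,0.036,0],0],[[0,0.042,0],0],[[0,0.048,0],0]]'
python3 - <<'E'
from h import *
s=manip.get_state();t=s['tool_pos'];a=np.radians(-10);print('railxy',t[0]*np.cos(a)+t[1]*np.sin(a),-t[0]*np.sin(a)+t[1]*np.cos(a),t[2],s['force'],s['joints'].round(2))
E
```

```text
time_s: 19.6
tool_pos: [0.4844, -0.38, 0.0843]
eef_rot: [-0.272, -3.126, -0.003]
force: [-0.7, -0.3, 0.7]
grip_width: -0.0001
time_s: 20.4
tool_pos: [0.4945, -0.3338, 0.087]
eef_rot: [0.273, 3.128, -0.002]
force: [-0.4, -3.5, 7.7]
grip_width: 0.0004
railxy 0.5449711177711463 -0.24283364438577143 0.08696456987767337 [-0.40883133 -3.52699812  7.71099138] [ 0.21  0.6   0.43  1.85 -0.35  0.77  2.22]
```

```bash
cat >> tr.py <<'E'
def top():
    p,d,T,K=snap('top'); C=cloud(d,T,K); H,S,V=cv2.split(cv2.cvtColor(p,cv2.COLOR_RGB2HSV)); a=np.radians(-10)
    x=C[...,0]*np.cos(a)+C[...,1]*np.sin(a); y=-C[...,0]*np.sin(a)+C[...,1]*np.cos(a); z=C[...,2]
    for n,m in (('tab',((H<8)|(H>172))&(S>150)&(z>.05)&(z<.11)&(x<.6)&(y<-.05)),('handle',(H>100)&(H<130)&(S>120)&(V>70)&(z>.08)&(z<.2)&(x>.45)&(x<.7)&(y<0)),('plate',(S<40)&(V>130)&(abs(z-.038)<.006)&(x>.43)&(x<.66)&(y<.05)&(y>-.26))):
        m=m&(d>.1); print(n,m.sum(),'x',np.percentile(x[m],[1,50,99]).round(4),'y',np.percentile(y[m],[1,50,99]).round(4)) if m.sum() else print(n,0)
    s=manip.get_state();t=s['tool_pos'];print('tool rail',(t[0]*np.cos(a)+t[1]*np.sin(a)).round(4),(-t[0]*np.sin(a)+t[1]*np.cos(a)).round(4),t[2].round(4),s['force'].round(1),s['time_s'])
E
python3 -c "
from tr import *
top()"
```

```text
tab 191 x [0.5148 0.5283 0.5731] y [-0.2205 -0.2107 -0.2089]
handle 647 x [0.5534 0.5911 0.6313] y [-0.1383 -0.1254 -0.1138]
plate 4102 x [0.4724 0.5801 0.6577] y [-0.23   -0.1777 -0.0883]
tool rail 0.545 -0.2413 0.0868 [-1.3 -0.4  9.7] 20.45
```

```bash
python3 -m jog '[[[0,0.006,-0.002],0],[[0,0.012,-0.003],0],[[0,0.018,-0.003],0],[[0,0.024,-0.003],0],[[0,0.03,-0.003],0],[[0,0.036,-0.003],0],[[0,0.042,-0.003],0],[[0,0.048,-0.003],0],[[0,0.054,-0.003],0],[[0,0.06,-0.003],0],[[0,0.065,-0.003],0],[[0,0.07,-0.003],0]]'
python3 -c "
from tr import *
top()"
```

```text
time_s: 21.65
tool_pos: [0.5062, -0.264, 0.0892]
eef_rot: [0.272, 3.129, -0.0]
force: [-0.4, -2.4, 4.3]
grip_width: 0.0002
tab 150 x [0.5149 0.527  0.5722] y [-0.1618 -0.1447 -0.142 ]
handle 621 x [0.5539 0.591  0.6318] y [-0.0716 -0.0594 -0.0475]
plate 4104 x [0.4724 0.5824 0.6575] y [-0.1632 -0.1085 -0.0214]
tool rail 0.5443 -0.1708 0.0891 [-1.1 -1.4  7.3] 21.7
```

```bash
python3 -m jog '[[[0,0.004,0],0],[[0,0.008,0],0],[[0,0.012,0],0],[[0,0.015,0],0],[[0,0.018,0],0],[[0,0.021,0],0],[[0,0.021,0],0]]'
python3 -c "
from tr import *
top()"
```

```text
time_s: 22.4
tool_pos: [0.5092, -0.2466, 0.0896]
eef_rot: [0.276, 3.128, -0.006]
force: [-1.6, -11.8, 4.6]
grip_width: 0.0002
tab 140 x [0.5149 0.5264 0.5734] y [-0.1451 -0.1282 -0.1254]
handle 618 x [0.5539 0.5912 0.6306] y [-0.0544 -0.0426 -0.0306]
plate 4106 x [0.4726 0.5838 0.6578] y [-0.1459 -0.0903 -0.0043]
tool rail 0.5444 -0.1544 0.0896 [ -2.3 -12.3   3.5] 22.45
```

At the stop (12 N, travel ≈ 110.8 mm). Back off and rise clear.

```bash
python3 -m jog '[[[0,0.001,0],0],[[0,-0.01,0],0],[[0,-0.03,0],0],[[0,-0.04,0],0],[[0,-0.04,-0.05],0],[[0,-0.04,-0.1],0],[[0,-0.06,-0.15],0],[[0,-0.1,-0.18],0],[[0,-0.1,-0.18],0],[[0,-0.1,-0.18],0],[[0,-0.1,-0.18],0]]'
python3 - <<'E'
from tr import *
top()
p,d,T,K=load('top'); C=cloud(d,T,K); z=C[...,2]
m=np.zeros(d.shape,bool); m[165:225,180:255]=1; m&=(d>.1)&(z>.055)&(z<.07); print('cheese (was .6238 .1816)',cv2.minAreaRect(C[m][:,:2].astype(np.float32))[0])
print('bottle cap (was .7527 .015)',C[102,297])
E
```

```text
time_s: 23.55
tool_pos: [0.4923, -0.3405, 0.2676]
eef_rot: [-0.27, -3.128, -0.004]
force: [-0.0, 0.6, -0.3]
grip_width: -0.0001
tab 304 x [0.5149 0.5425 0.5728] y [-0.137  -0.1283 -0.1254]
handle 622 x [0.5537 0.5914 0.6306] y [-0.0545 -0.0426 -0.0306]
plate 4240 x [0.4729 0.5781 0.6576] y [-0.1463 -0.094  -0.0048]
tool rail 0.5439 -0.2496 0.2674 [ 0.4 -1.  -1. ] 23.6
cheese (was .6238 .1816) (0.6241918206214905, 0.1817016303539276)
bottle cap (was .7527 .015) [0.75295224 0.01501018 0.19080465]
```

```bash
python3 -c "
from plant import job_done
print(job_done())"
```

```text
the job is handed in; nothing more can be done
None
```

The trier is back in the cradle the right way round and the carriage is at the far stop. I handed the job in at about 24 s; no verdict is reported.

- **On the mat:** I took the trier out by its blade and laid it flat on the mat. Depth showed the blade level, and I let go completely before regripping.
- **Back in the cradle:** I regripped the handle and pressed it against the cradle's bar to tilt it 30°. Then I slid it down until it met the foot at about 14 N and released it. The butt end lies within a few mm of the head point. The handle measured 28.7–29.5° of slope against 30° nominal, which is within the error of that measurement.
- **Carriage:** I pushed the tab until the stop, where the force rose to about 12 N. The handle had moved about 110.8 mm against 110 mm of travel. After I backed off, neither the carriage nor the trier had moved.
- **Left alone:** the cheese and the bottle are within 1 mm of where they started. The arm is clear of everything.

No check failed. The one odd reading was an unexplained upward force of 4–10 N during the push, probably friction against the tab.

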